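# Tilt a graphite mould under the heel lip of its holder and lock it

### The arm

A 6-joint arm with a two-finger parallel gripper is mounted at the origin on a cart in front of the work surface, level with it; the furniture and walls round the work are solid. World frame = base frame: x ahead of the robot, y to its left, z up, the work surface at z = 0. Lengths are in m, angles in degrees, forces in N, time in s.
With the tool pointing down it reaches from about 0.275 to 0.85 m from the base axis. Payload 5.2 kg.
Tool frame: the origin (TCP) lies between the finger pads; the fingertips stand 14 mm ahead of it and the grasp point (between the pads) lies 5 mm behind it; z points along the fingers, y is the line along which they close (so a half turn about z gives the same grasp; the last joint's range is limited). The gripper opens to 85 mm and grips with 20 to 120 N. Pads are 22 mm wide; open, the fingers measure 114 mm over their backs; the gripper's body (76 mm by 85 mm) begins 54 mm behind the grasp point. The pads swing forward as they close: fully open they stand 13 mm farther back than shut.
Start: joints at [51.406, 14.817, 87.949, -0, 77.235, -11.62], TCP at [0.249, 0.49, 0.245] pointing down, gripper open.
Joint ranges: [-179.93, 179.93], [-52.35, 119.4], [10.71, 147.94], [-69.91, 249.91], [12.55, 155.21], [-178.61, 178.61]. Speed limits (degrees/s): [147.25, 147.25, 180, 180, 180, 180].

### API

Orientations are given as [roll, pitch, yaw] about the fixed x, y, z axes, in that order (R = Rz(yaw) Ry(pitch) Rx(roll)).
In Python, from bench import bot gives the robot as it stands.
- The arm moves only by the tool steer_hand, called in YAML: its name, and indented under it one key for each argument. Schema: {"type":"object","properties":{"steps":{"type":"array","items":{"type":"array","items":{"type":"array","items":{"type":"number"},"minItems":7,"maxItems":7},"minItems":1,"maxItems":12},"minItems":1,"maxItems":1},"grip_n":{"type":"number"},"only":{"type":"string"},"quiet":{"type":"boolean"},"lines":{"type":"string"}},"required":["steps"],"additionalProperties":false}. steps is a list that holds a single list of rows (three levels of brackets), with 1 to 12 rows, each of 7 numbers: a rotation vector rx, ry, rz in degrees, then dx, dy, dz in m, then the opening from 0.0 (shut) to 1.0 (fully open); each row is the pose to reach, as a shift and turn from the pose commanded when the call began, along the tool's axes at that moment; what a row does not reach only later rows make up. A row lasts 1/8 s, in which the tool goes at most 0.0625 m and 10.7 degrees, less where a joint would pass 70% of its speed; a pose out of reach is approached as far as the arm can. The fingers move at their own pace and stop on an object; grip_n is the grip in N (left out, the last holds). Time passes only in rows, so rows that do not move let the fingers close. The tool returns the time, the measured TCP pose, the force, the opening and the grip force at its end. only (a regular expression) keeps the lines of the reply that match it, lines (a string "A,B") keeps lines A to B, and quiet returns only ok. Input that does not fit is refused with a message, and nothing moves.
- bot.get_obs(): the state, without advancing time (a new reading comes with each control period).
- bot.get_image(name): name is "scene" or "top"; returns the picture (420x560x3 uint8, blue, green, red); there is no depth.
- bot.camera_model(name): a dict with "camera_matrix" (3x3 intrinsics, pixels), "cam_to_world" (4x4, takes a point from camera to world coordinates). Camera axes: x right, y down, z forward; pixel columns grow to the right and rows downward; lengths in m; the calibration is good to about 2 mm. A picture is of the moment at which its call begins. camera_model takes no time and is no camera call.
- bot.job_done(): hands the job in; it is judged then, once.
The state is a dict: "time_s": time; "joint_positions": joint angles; "joint_velocities": joint speeds; "effort": joint torques, N m; "ee_pos": TCP position; "ee_rot": TCP orientation; "contact_force": force on the tool from outside, world axes, zero at the start; "moment": the same for the moment, N m; "finger_gap": opening from 0.0 (shut) to 1.0 (fully open); "grasp_force": force on a finger pad.
Only numpy, scipy, OpenCV 4.12 (cv2) and the standard library are available. Lean on these libraries where they do the work, as an engineer would, in place of code of your own. Each camera call takes 0.05 s, during which the arm holds its last target. There are 200 camera calls.

### The job

Fit the larger graphite mould, the one with two hollows, into the aluminium holder: tilt its end in under the overhanging lip, lay it down flat in the pocket without letting it drop, hollows up. Then swing the turn-button fully across so that its bar lies over the corner of the mould and locks it, and leave the other small things on the bench where they stand.

Things in the scene. Friction and masses are not known exactly. Their poses are not given: they have to be found in the camera images.
- mould: black graphite block 52 x 100 x 20 mm with two round hollows in its top face, about 0.25 kg, loose and flat on the bench top (z = 0), hollows up. Origin: centre of its underside. Its own x is across the 52 mm width, y along the 100 mm length, z up out of the hollows. The two ends are alike.
- holder: aluminium holder fixed on the metal tray (4 mm above the bench top): base plate 140 x 84 x 8 mm with a pocket, a dark overhanging lip at the end facing the robot, a low wall at the far end, a turn-button beside that wall. Origin: middle of the underside, below the pocket's centre; x along the pocket to the lip, z up. The mould fits in only tilted, lip end lower, by 10 to 15 degrees.
- pocket (a point): centre of the pocket floor, 8 mm above the holder's origin, holder's axes; the mould's origin belongs here. The pocket is 105 mm long (x -52.5 to +52.5 mm) and 57 mm wide between four corner guides, each 8 mm high above the floor, 6 mm thick, at x = 27.5 to 51.5 mm either side of the middle; the middle 55 mm of both long sides is open for fingers.
- lip_edge (a point): middle of the lip's free lower edge, at x = 36.5 mm of the holder, 26 mm above the pocket floor. From here the lip, 66 mm wide and 8 mm thick, runs on 16 mm to the back block whose face ends the pocket at x = 52.5 mm; lip and block end at x = 70 mm. Two screw heads stand 4 mm above the lip.
- end_wall (a point): middle of the inner top edge of the low end wall, at x = -52.5 mm of the holder, 10 mm above the pocket floor. The wall is 10 mm thick (to x = -62.5 mm) and 66 mm wide.
- turn_button (a joint): turn-button angle about its upright pivot (at x = -46, y = +48 mm of the holder). 0: bar along the holder's -x, beside the pocket (open, as it roughly starts). Grows counterclockwise seen from above; at 1.57 (closed) the bar points along the holder's -y, across the mould's corner. Stops at -0.6 and 1.6; stays where left; friction about 0.04 N m (1.2 N at the post).
- button_pivot (a point): pivot axis of the turn-button, at the top face of its bar, 36.5 mm above the holder's origin. The bar is dark steel, 55 x 16 x 6 mm, reaching 46 mm from the pivot; its underside is 2.5 mm over the top of a seated mould.
- button_post (a point): centre of the top of the upright round finger post on the bar: 12 mm diameter, 22 mm tall, 34 mm from the pivot, its top 58.5 mm above the holder's origin. It can be pinched from above or pushed.
- small_mould: smaller black graphite block 50 x 70 x 18 mm with one hollow, to be left alone. Origin: centre of its underside.
- frit_cup: small metal cup 44 mm wide, 40 mm tall, to be left alone. Origin: centre of its underside.
- brass_cup: shallow brass cup 38 mm wide, 11 mm tall, to be left alone. Origin: centre of its underside.
- white_vial: white capped vial 31 mm wide, 45 mm tall, to be left alone. Origin: centre of its underside.
- shot_cup: little metal cup 33 mm wide, 28 mm tall, to be left alone. Origin: centre of its underside.
- tin_dish: shallow metal dish 66 mm wide, 28 mm tall, to be left alone. Origin: centre of its underside.
- lamp_elbow (a point): elbow of a black arm lamp in the way, 0.32 m up. Lower arm: from the back left (x 0.73, y 0.33, z 0.16 m) to here; upper arm: on to about x 0.23, y -0.40, z 0.49 m, a round shade 0.1 m beyond. Arms 75 mm wide; it swings on its foot if brushed. Cross with the fingertips over 0.4 m up, then stay beyond it, forearm above it. A picture 0.25 m tall stands near x 0.64, y 0.09 m.

How it is judged:
By the outcome, as a careful person would: the job done as asked, in the order asked, and still so for the second after the job is handed in, with the robot touching nothing.
It also fails if it takes over 56 s, if anything falls off the work surface, if the arm or the gripper's body presses on something with over 40 N, if the wrist force passes 120 N, or if a joint passes its speed limit or range.

## Working session

There is one attempt and no reset: what is moved stays moved. The work goes in short steps, Python scripts to look and compute and a tool call to move; the robot and the scene stay as the last step left them, time stands still between calls to the robot, and variables do not carry over. Pictures are saved under pics/ and viewed, at most 10 in all, crops included, and the job is handed in when it is done.

```bash
ls; mkdir -p pics
```

Run:
```python
from bench import bot
import cv2
for n in ("scene","top"):
    im=bot.get_image(n); cv2.imwrite(f"pics/{n}0.png",im)
    m=bot.camera_model(n); print(n,m["camera_matrix"],m["cam_to_world"])
o=bot.get_obs(); print(o)
```

```text
bench.py
pics
scene [[421.06207265   0.         271.39074714]
 [  0.         421.06207265 209.64780174]
 [  0.           0.           1.        ]] [[ 0.25406487 -0.45983503  0.85088353 -0.36670098]
 [-0.96714747 -0.12875863  0.21919624 -0.46095785]
 [ 0.00876449 -0.87861992 -0.47744134  0.72042901]
 [ 0.          0.          0.          1.        ]]
top [[419.61207384   0.         274.75461085]
 [  0.         419.61207384 215.46883136]
 [  0.           0.           1.        ]] [[ 0.00399862 -0.99641039  0.08455972  0.45896991]
 [-0.99981991 -0.00555233 -0.01814694 -0.20227495]
 [ 0.0185513  -0.08447193 -0.99625315  1.32523441]
 [ 0.          0.          0.          1.        ]]
{'time_s': 0.1, 'joint_positions': array([ 5.14050627e+01,  1.48576908e+01,  8.80056523e+01, -4.47142167e-04,
        7.72331763e+01, -1.16178525e+01]), 'joint_velocities': array([ 0.01932127, -0.03556381, -0.16817673,  0.08389048, -0.02363478,
       -0.01891751]), 'effort': array([ 1.65166864e-03, -4.46963274e+01, -2.91250384e+01, -2.97359857e-04,
        6.27103567e-03,  9.65417058e-06]), 'ee_pos': array([0.24917989, 0.48981272, 0.24452738]), 'ee_rot': array([-1.79905370e+02, -1.90103787e-02,  1.53022999e+02]), 'contact_force': array([ 0.2210855 ,  0.2664094 , -0.60018458]), 'moment': array([0.02091017, 0.01379929, 0.00960035]), 'grasp_force': 0.0, 'finger_gap': 1.0052694583166373}
```

View pics/scene0.png

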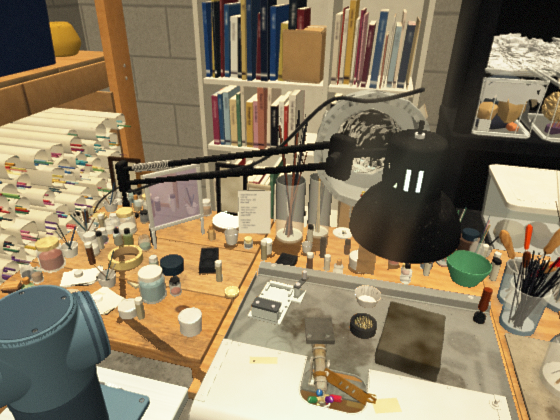

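View pics/top0.png

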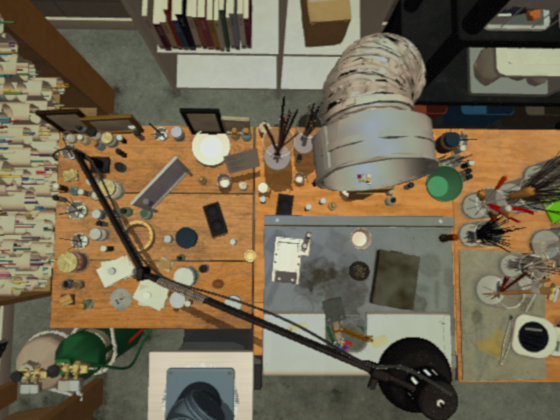

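The top view shows the mould at about (215,219), the small mould at (285,203), the holder at (290,258), and the lamp elbow at (147,272) with its upper arm crossing in front. I'll enlarge those areas.

Run:
```python
import cv2,numpy as np
def crop(f,o,x,y,w,h,s):
    im=cv2.imread(f)[y:y+h,x:x+w]; im=cv2.resize(im,None,fx=s,fy=s,interpolation=cv2.INTER_CUBIC)
    im=np.clip((im/255.)**0.6*255,0,255).astype(np.uint8)
    for i in range(0,w,10): cv2.putText(im,str(x+i),(i*s,8),0,.3,(0,255,255)); im[::4,i*s]=(0,255,255)
    for i in range(0,h,10): cv2.putText(im,str(y+i),(0,i*s+8),0,.3,(0,255,255)); im[i*s,::4]=(0,255,255)
    cv2.imwrite(o,im)
crop("pics/top0.png","pics/c1.png",198,195,120,95,6)
crop("pics/scene0.png","pics/c2.png",190,235,125,90,6)
```

```text
(no output)
```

View pics/c1.png

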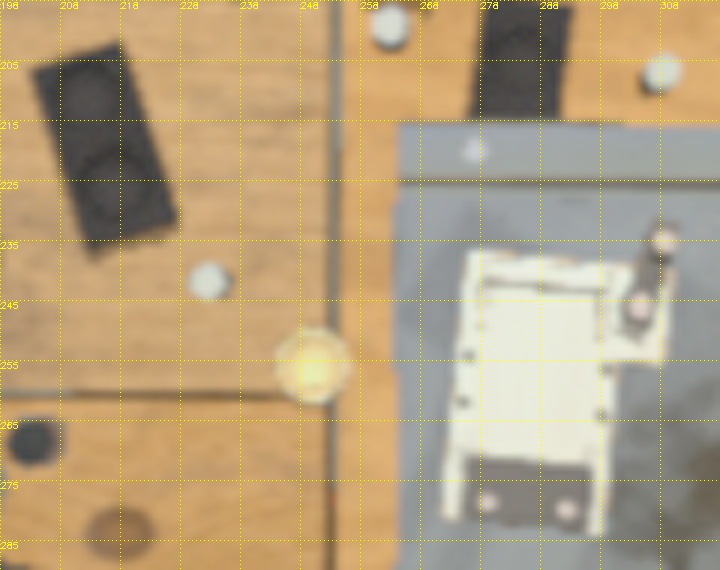

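View pics/c2.png

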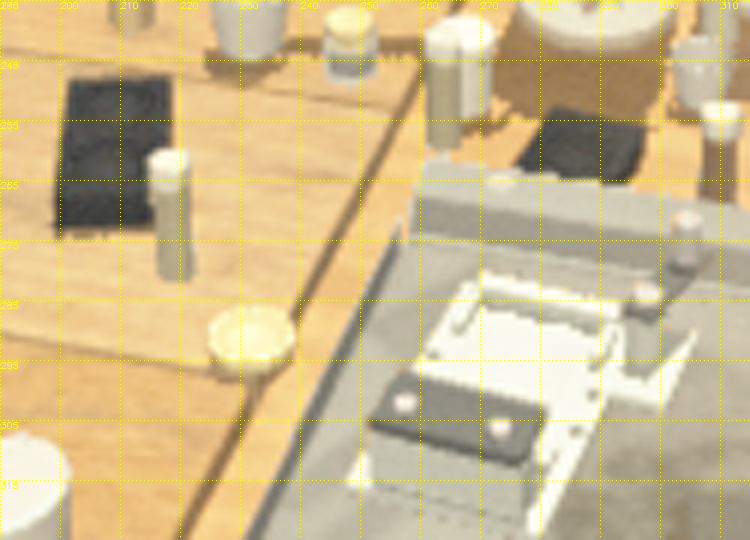

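The crops give clear corner points. In c1 the mould's top corners are at crop (32,70), (122,40), (178,222) and (93,255), and the holder's pivot and post are at (640,305) and (665,240). A thin vial stands just beside the mould. I'll fit the poses from both views.

Create fit.py:
```python
import numpy as np,cv2
from scipy.optimize import least_squares
from bench import bot
M={n:bot.camera_model(n) for n in("scene","top")}
def proj(n,P):
    T=np.linalg.inv(M[n]["cam_to_world"]); p=(np.atleast_2d(P)@T[:3,:3].T+T[:3,3])@M[n]["camera_matrix"].T
    return p[:,:2]/p[:,2:]
def rz(a): c,s=np.cos(a),np.sin(a); return np.array([[c,-s,0],[s,c,0],[0,0,1]])
off={"top":(198,195),"scene":(190,235)}
def pix(n,u): return (np.array(u,float)+.5)/6-.5+off[n]
def unproj(n,uv,z):
    T=M[n]["cam_to_world"]; d=T[:3,:3]@np.linalg.inv(M[n]["camera_matrix"])@np.array([*uv,1]); return T[:3,3]+d*(z-T[2,3])/d[2]
```

Create run.py:
```python
from fit import *
H=[("top",(468,250),(-70,-42,8)),("top",(440,518),(70,-42,8)),("top",(606,535),(70,42,8)),
("top",(477,457),(36.5,-33,42)),("top",(592,466),(36.5,33,42)),("top",(468,520),(70,-33,42)),("top",(588,530),(70,33,42)),
("scene",(395,373),(36.5,-33,42)),("scene",(548,405),(36.5,33,42)),("scene",(368,420),(70,-33,42)),("scene",(520,467),(70,33,42)),("scene",(350,480),(70,-42,8)),("scene",(535,537),(70,42,8)),
("top",(640,305),(-46,48,40)),("scene",(648,293),(-46,48,40))]
def fh(p):
    r=[]
    for n,u,q in H: r.append(proj(n,rz(p[2])@(np.array(q)/1e3)+[p[0],p[1],.004])[0]-pix(n,u))
    for n,u in(("top",(665,240)),("scene",(688,216))):
        q=np.array([-46-34*np.cos(p[3]),48-34*np.sin(p[3]),58.5])/1e3
        r.append(proj(n,rz(p[2])@q+[p[0],p[1],.004])[0]-pix(n,u))
    return np.ravel(r)
s=least_squares(fh,[.5,-.2,np.pi,0],loss="soft_l1"); print("holder",s.x[:2],np.degrees(s.x[2:])); print(np.round(fh(s.x).reshape(-1,2),1).tolist())
D=[("top",(32,70),(26,50,20)),("top",(122,40),(-26,50,20)),("top",(178,222),(-26,-50,20)),("top",(93,252),(26,-50,20)),("scene",(68,78),(26,50,20)),("scene",(172,75),(-26,50,20)),("scene",(57,217),(26,-50,20))]
def fm(p,D=D): return np.ravel([proj(n,rz(p[2])@(np.array(q)/1e3*[-1,1,1])+[p[0],p[1],0])[0]-pix(n,u) for n,u,q in D])
# +y of mould away from the robot, +x to world -y: 26 -> left
for DD in(D,D[:4],D[4:]):
    s=least_squares(lambda p:fm(p,DD),[.6,.0,-np.pi/2+np.pi/2],loss="soft_l1")
    s=min((least_squares(lambda p:fm(p,DD),[.55,.0,a],loss="soft_l1") for a in(0,-1.57,1.57,3)),key=lambda s:s.cost)
    print("mould",s.x[:2],np.degrees(s.x[2]),np.round(s.fun.reshape(-1,2),1).tolist())
for n,u,z in(("top",(208,281),.06),("scene",(168,160),.06),("scene",(175,275),0),("top",(313,365),.011),("scene",(252,335),.008)): print(n,u,z,unproj(n,pix(n,u),z)[:2])
```

```bash
python3 run.py
```

```text
holder [ 0.43314778 -0.26326502] [174.81963354 -12.19104215]
[[-0.4, -0.5], [0.0, -0.2], [-0.7, -0.4], [-2.0, -0.0], [0.5, 0.5], [-1.6, 0.6], [0.2, 1.0], [0.6, -0.9], [0.8, 0.2], [-0.1, 0.0], [0.9, -1.1], [-0.3, -0.0], [1.8, -0.8], [-0.2, 0.6], [0.1, 0.4], [-0.5, 0.6], [0.1, 0.6]]
mould [ 0.55721275 -0.04007651] -70.31366461291925 [[-1.0, 0.6], [-0.2, 0.1], [0.9, -0.1], [-0.9, 0.5], [0.4, 0.1], [0.7, -0.1], [0.1, -3.0]]
mould [ 0.55810183 -0.04105709] -71.24416964055743 [[-0.5, 0.1], [0.4, -0.1], [1.0, -0.1], [-0.8, 0.2]]
mould [ 0.55399152 -0.04040821] -69.40587371357222 [[-0.2, 0.8], [0.1, 0.5], [0.1, -2.2]]
top (208, 281) 0.06 [ 0.48739162 -0.09788096]
scene (168, 160) 0.06 [ 0.49180359 -0.0925657 ]
scene (175, 275) 0 [ 0.4867517  -0.09457353]
top (313, 365) 0.011 [ 0.44519406 -0.14880683]
scene (252, 335) 0.008 [ 0.44689584 -0.14601704]
```

Create plan.py:
```python
# rows from the present pose to world targets (x,y,z m; R or yaw deg, tool down, tilt deg about holder y)
import numpy as np
from scipy.spatial.transform import Rotation as R
from bench import bot
def down(yaw,tilt=0):  # tilt>0: tool axis leans so that the -tool-x... side is checked in world below
    return R.from_euler("xyz",[180,0,yaw],degrees=True)*R.from_euler("y",tilt,degrees=True)
def now():
    o=bot.get_obs(); return np.array(o["ee_pos"]),R.from_euler("xyz",o["ee_rot"],degrees=True)
def row(p,r,p0,r0):
    return np.round(np.r_[(r0.inv()*r).as_rotvec(degrees=True)],1).tolist()+np.round(r0.inv().apply(np.array(p)-p0),4).tolist()
```

Run:
```python
from fit import *; from plan import *
p0,r0=now(); print(p0,r0.as_euler("xyz",degrees=True))
print("elbow",unproj("top",(147,272),.32))
print("lower",[unproj("top",(75,150),.16),unproj("top",(440,400),.5)])
print("up",row([.249,.49,.47],r0,p0,r0)); print("over",row([.557,-.04,.47],down(19.7),p0,r0)); print(row([.45,.25,.47],down(90),p0,r0))
print(down(-5.2,12).as_matrix().round(2))
```

```text
[0.24917989 0.48981272 0.24452738] [-1.79905370e+02 -1.90103787e-02  1.53022999e+02]
elbow [0.40847756 0.0809667  0.32      ]
lower [array([0.7386981, 0.3365561, 0.16     ]), array([ 0.17583217, -0.53549297,  0.5       ])]
up [0.0, 0.0, 0.0, 0.0003, -0.0003, -0.2255]
over [-0.1, 0.1, 133.3, -0.5146, -0.3329, -0.2251]
[-0.1, 0.0, 63.0, -0.2877, -0.123, -0.2254]
[[ 0.97 -0.09  0.21]
 [-0.09 -1.   -0.02]
 [ 0.21  0.   -0.98]]
```

steer_hand:
  steps:
    - [[0,0,0,0,0,-0.06,1],[0,0,0,0,0,-0.12,1],[0,0,0,0,0,-0.18,1],[0,0,0,0,0,-0.225,1],[0,0,0,0,0,-0.225,1]]

```text
time_s: 0.72
ee_pos: [0.2499, 0.4908, 0.4742]
ee_rot: [179.6, 0.1, 153.0]
contact_force: [-0.4, 0.1, -1.0]
finger_gap: 1.002
grasp_force: 0.0
```

steer_hand:
  steps:
    - [[0,0,11,-0.047,-0.016,0,1],[0,0,21,-0.094,-0.033,0,1],[0,0,32,-0.141,-0.055,0,1],[0,0,42,-0.188,-0.08,0,1],[0,0,53,-0.235,-0.11,0,1],[0,0,63,-0.282,-0.14,0,1],[0,0,74,-0.33,-0.18,0,1],[0,0,84,-0.38,-0.22,0,1],[0,0,95,-0.42,-0.26,0,1],[0,0,105,-0.46,-0.29,0,1],[0,0,116,-0.49,-0.315,0,1],[0,0,126,-0.51,-0.33,0,1]]

```text
time_s: 2.22
ee_pos: [0.5546, -0.0373, 0.4679]
ee_rot: [-179.9, 0.2, 26.6]
contact_force: [0.0, -0.1, 0.0]
finger_gap: 1.003
grasp_force: 0.0
```

Run:
```python
from plan import *
p0,r0=now()
for z in(.1,.017): print(row([.557,-.0405,z],down(19.5),p0,r0))
```

```text
[-0.1, 0.2, 7.1, 0.0019, 0.0048, 0.3679]
[-0.1, 0.2, 7.1, 0.0021, 0.005, 0.4509]
```

steer_hand:
  steps:
    - [[0,0.2,7,0.002,0.005,0.06,1],[0,0.2,7,0.002,0.005,0.12,1],[0,0.2,7,0.002,0.005,0.18,1],[0,0.2,7,0.002,0.005,0.24,1],[0,0.2,7,0.002,0.005,0.30,1],[0,0.2,7,0.002,0.005,0.35,1],[0,0.2,7,0.002,0.005,0.38,1],[0,0.2,7,0.002,0.005,0.38,1]]

```text
time_s: 3.22
ee_pos: [0.555, -0.0379, 0.0866]
ee_rot: [-179.7, 0.2, 20.0]
contact_force: [0.8, -0.2, 0.5]
finger_gap: 0.996
grasp_force: 0.0
```

Run:
```python
from plan import *
import cv2
a=bot.get_image("top")[195:275,180:280];b=bot.get_image("scene")[200:290,160:270]
a=cv2.resize(a,(550,440),interpolation=2);b=cv2.resize(b,(550,450),interpolation=2)
import numpy as np
im=np.vstack([a[:290],b[:300]]) if 0 else np.hstack([cv2.resize(a,(400,320)),cv2.resize(b,(400,320))])
cv2.imwrite("pics/d1.png",np.clip((im/255.)**.7*255,0,255).astype(np.uint8))
p0,r0=now(); print(p0,row([.557,-.0405,.017],down(19.5),p0,r0))
```

```text
[ 0.55813802 -0.03873252  0.09030532] [-0.0, -0.2, 0.5, -0.0019, 0.0013, 0.0733]
```

View pics/d1.png

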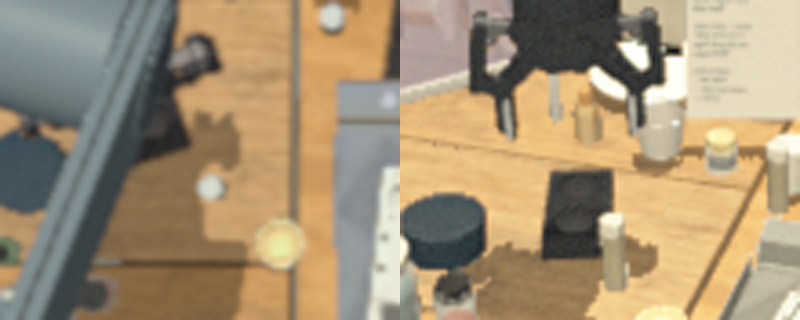

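The picture shows the open fingers hovering above the mould, lined up across its width, with the vial clear in front. Next I descend and grip.

Add to plan.py:
```python
def chain(rows,p=(.249,.49,.245),r=down(153.026)):
    p=np.array(p,float)
    for w in rows: p=p+r.apply(w[3:6]); r=r*R.from_rotvec(w[:3],degrees=True)
    return p,r
LOG=[[0,0,0,0,0,-.225],[0,0,126,-.51,-.33,0],[0,.2,7,.002,.005,.38]]
```

Run:
```python
from plan import *
p,r=chain(LOG); print(p,r.as_euler("xyz",degrees=True)); print(row([.557,-.0405,.0165],down(19.5),p,r))
```

```text
[ 0.5578885  -0.03897424  0.09      ] [-179.98779782   -0.19950283   20.02597165]
[-0.0, -0.2, 0.5, -0.0016, 0.0011, 0.0735]
```

steer_hand:
  steps:
    - [[0,-0.2,0.5,-0.0015,0.001,0.03,1],[0,-0.2,0.5,-0.0015,0.001,0.055,1],[0,-0.2,0.5,-0.0015,0.001,0.0685,1],[0,-0.2,0.5,-0.0015,0.001,0.0735,1],[0,-0.2,0.5,-0.0015,0.001,0.0735,1]]

```text
time_s: 3.95
ee_pos: [0.5581, -0.0403, 0.0175]
ee_rot: [180.0, -0.1, 19.5]
contact_force: [-0.6, -0.1, 0.5]
finger_gap: 1.001
grasp_force: 0.0
```

steer_hand:
  steps:
    - [[0,0,0,0,0,0,0.6],[0,0,0,0,0,0,0.5],[0,0,0,0,0,0,0.4],[0,0,0,0,0,0,0.4],[0,0,0,0,0,0,0.4],[0,0,0,0,0,0,0.4]]
  grip_n: 60

```text
time_s: 4.7
ee_pos: [0.5582, -0.0402, 0.0179]
ee_rot: [180.0, -0.1, 19.5]
contact_force: [-1.5, 1.3, 6.0]
finger_gap: 0.592
grasp_force: 63.8
```

Add to plan.py:
```python
LOG+=[[0,-.2,.5,-.0015,.001,.0735]]
HX,HY,HYAW=.4331,-.2633,174.8
def place(xb,zb,th,d=0,lat=0,yaw=None,h=.017):
    """TCP pose for the mould's lower lip-end edge at (xb,zb) mm in the pocket frame, tilt th; d,lat: mould offset in the grip along lip dir / holder y"""
    yaw=HYAW if yaw is None else yaw
    H=R.from_euler("z",yaw,degrees=True); t=np.radians(th)
    ex=np.array([np.cos(t),0,-np.sin(t)]); n=np.array([np.sin(t),0,np.cos(t)])
    q=np.array([xb,0,zb])/1e3-(.05+d/1e3)*ex+h*n-np.array([0,lat/1e3,0])
    return H.apply(q)+[HX,HY,.012],down(yaw-180,th)
```

Run:
```python
from plan import *
p,r=chain(LOG); print(p)
print(row(p+[0,0,.13],r,p,r))
t,rt=place(26.5,46,12); print(t,row(t,rt,p,r))
```

```text
[ 0.55705674 -0.0403251   0.01649501]
[0.0, 0.0, 0.0, -0.0, -0.0, -0.13]
[ 0.45189521 -0.2650105   0.08502409] [-2.6, 11.8, 24.6, -0.1742, 0.1766, -0.0686]
```

steer_hand:
  steps:
    - [[0,0,0,0,0,-0.02,0.4],[0,0,0,0,0,-0.06,0.4],[0,0,0,0,0,-0.11,0.4],[0,0,4,-0.025,0.025,-0.13,0.4],[-1,4,9,-0.06,0.06,-0.13,0.4],[-2,8,16,-0.095,0.097,-0.13,0.4],[-2.6,11.8,22,-0.13,0.132,-0.13,0.4],[-2.6,11.8,24.6,-0.16,0.162,-0.125,0.4],[-2.6,11.8,24.6,-0.1742,0.1766,-0.1,0.4],[-2.6,11.8,24.6,-0.1742,0.1766,-0.08,0.4],[-2.6,11.8,24.6,-0.1742,0.1766,-0.0686,0.4],[-2.6,11.8,24.6,-0.1742,0.1766,-0.0686,0.4]]

```text
time_s: 6.2
ee_pos: [0.4519, -0.264, 0.0846]
ee_rot: [-179.9, -11.9, -5.2]
contact_force: [0.0, -0.0, -2.7]
finger_gap: 0.592
grasp_force: 63.0
```

Add to plan.py:
```python
LOG+=[[-2.6,11.8,24.6,-.1742,.1766,-.0686]]
```

Run:
```python
from plan import *
import cv2
for n,(x,y,w,h) in(("top",(255,215,80,80)),("scene",(235,235,80,80))):
    im=bot.get_image(n); cv2.imwrite(f"pics/{n}e.png",im)
    c=cv2.resize(im[y:y+h,x:x+w],(400,400) ,interpolation=2); c=np.clip((c/255.)**.5*255,0,255).astype(np.uint8)
    for i in range(0,w,10): cv2.putText(c,str(x+i),(i*5,8),0,.3,(0,255,255)); cv2.putText(c,str(y+i),(0,i*5+4),0,.3,(0,255,255)); c[::4,i*5]=(0,200,200); c[i*5,::4]=(0,200,200)
    globals()[n]=c
cv2.imwrite("pics/e.png",np.hstack([top,scene])); print(bot.get_obs()["ee_pos"],chain(LOG)[0])
```

```text
[ 0.4526458  -0.2645861   0.08567749] [ 0.4519068  -0.26500701  0.08505658]
```

View pics/e.png

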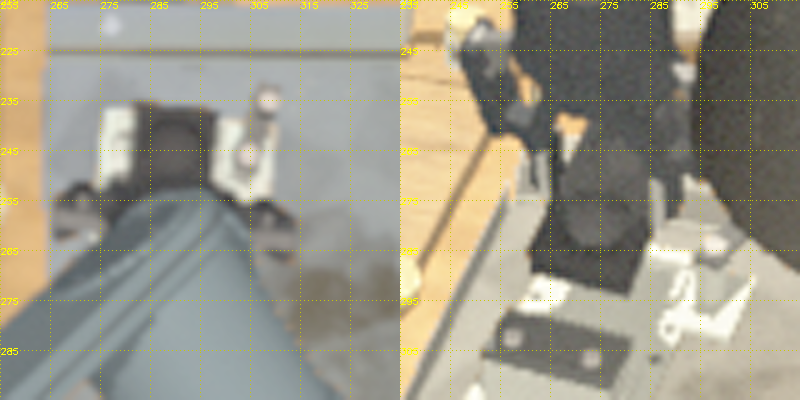

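Run:
```python
from fit import *; from plan import *
p,r=chain(LOG)
def W(x,y,z): # mould pt: x toward lip, y holder y, z up from underside (mm), nominal grip
    return p+r.apply(np.array([-x,-y*-1*-1 if 0 else y,17-z])/1e3)
print(r.apply([0,1,0]))
for n,q in(("top",(-50,-26,20)),("top",(-50,26,20)),("scene",(50,-26,0)),("scene",(50,26,0)),("scene",(50,-26,20)),("scene",(50,26,20))): print(n,q,proj(n,W(*q)).round(1))
H=R.from_euler("z",HYAW,degrees=True)
for n,q in(("scene",(36.5,-33,42)),("scene",(36.5,33,42)),("top",(-70,-42,8)),("top",(-46,48,40)),("top",(-46,82,8))): print(n,q,proj(n,H.apply(np.array(q)/1e3)+[HX,HY,.004]).round(1))
```

```text
[-9.00498100e-02 -9.95937259e-01  8.93377597e-05]
top (-50, -26, 20) [[281.1 236.2]]
top (-50, 26, 20) [[298.8 237.9]]
scene (50, -26, 0) [[260.2 290.2]]
scene (50, 26, 0) [[280.4 295.1]]
scene (50, -26, 20) [[259.6 284.8]]
scene (50, 26, 20) [[280.  289.7]]
scene (36.5, -33, 42) [[256.1 295.9]]
scene (36.5, 33, 42) [[281.7 302.3]]
top (-70, -42, 8) [[275.2 235.8]]
top (-46, 48, 40) [[304.  246.1]]
top (-46, 82, 8) [[313.9 247.2]]
```

The picture shows the mould held tilted behind the lip. Its far corners are at about (282,235) and (298,236), so it sits 1 mm to the +y side and a few mm short of nominal along its length. I'll correct the sideways offset now and find the lengthwise stop by contact.

Run:
```python
from plan import *
p,r=chain(LOG)
for a in((26.5,25,12),(26.5,5.7,12),(36,3.7,12),(46.3,1.5,12)): print(row(*place(*a,lat=1),p,r))
```

```text
[-0.0, 0.0, 0.0, -0.0044, -0.001, 0.0206]
[-0.0, 0.0, 0.0, -0.0084, -0.001, 0.0395]
[-0.0, 0.0, 0.0, -0.0181, -0.001, 0.0394]
[-0.0, 0.0, 0.0, -0.0286, -0.001, 0.0394]
```

steer_hand:
  steps:
    - [[0,0,0,-0.002,-0.001,0.01,0.4],[0,0,0,-0.0044,-0.001,0.02,0.4],[0,0,0,-0.0065,-0.001,0.03,0.4],[0,0,0,-0.0084,-0.001,0.0395,0.4],[0,0,0,-0.0084,-0.001,0.0395,0.4]]

```text
time_s: 6.92
ee_pos: [0.4517, -0.2632, 0.0437]
ee_rot: [-179.9, -11.9, -5.2]
contact_force: [-0.2, 0.1, -2.3]
finger_gap: 0.591
grasp_force: 63.0
```

steer_hand:
  steps:
    - [[0,0,0,-0.003,0,0,0.4],[0,0,0,-0.006,0,0,0.4],[0,0,0,-0.0097,0,0,0.4],[0,0,0,-0.0097,0,0,0.4]]

```text
time_s: 7.42
ee_pos: [0.4426, -0.2629, 0.043]
ee_rot: [-180.0, -12.0, -5.2]
contact_force: [0.2, -0.4, -1.8]
finger_gap: 0.592
grasp_force: 63.0
```

No contact so far. I'll continue in under the lip.

steer_hand:
  steps:
    - [[0,0,0,-0.003,0,0,0.4],[0,0,0,-0.006,0,0,0.4],[0,0,0,-0.009,0,0,0.4],[0,0,0,-0.0105,0,0,0.4],[0,0,0,-0.0105,0,0,0.4]]

```text
time_s: 8.05
ee_pos: [0.4326, -0.262, 0.0407]
ee_rot: [-180.0, -12.0, -5.2]
contact_force: [-0.8, 0.5, -2.1]
finger_gap: 0.59
grasp_force: 63.0
```

steer_hand:
  steps:
    - [[0,0,0,-0.001,0,0,0.4],[0,0,0,-0.002,0,0,0.4],[0,0,0,-0.002,0,0,0.4]]

```text
time_s: 8.43
ee_pos: [0.4307, -0.2619, 0.0403]
ee_rot: [180.0, -12.0, -5.2]
contact_force: [0.9, 0.4, -1.7]
finger_gap: 0.591
grasp_force: 63.0
```

steer_hand:
  steps:
    - [[0,0,0,-0.001,0,-0.0002,0.4],[0,0,0,-0.002,0,-0.0004,0.4],[0,0,0,-0.002,0,-0.0004,0.4]]

```text
time_s: 8.8
ee_pos: [0.4297, -0.262, 0.0407]
ee_rot: [180.0, -12.1, -5.2]
contact_force: [5.6, 1.2, -3.5]
finger_gap: 0.59
grasp_force: 63.0
```

steer_hand:
  steps:
    - [[0,0,0,-0.001,0,-0.0002,0.4],[0,0,0,-0.0015,0,-0.0003,0.4],[0,0,0,-0.0015,0,-0.0003,0.4]]

```text
time_s: 9.18
ee_pos: [0.4295, -0.2621, 0.0411]
ee_rot: [180.0, -12.2, -5.3]
contact_force: [12.4, 3.4, -5.9]
finger_gap: 0.587
grasp_force: 63.5
```

Contact with the back block gives about 12 N backward, so the mould's offset in the grip is d ≈ -0.7 mm. I'll back off 1 mm and lay it down in stages.

Add to plan.py:
```python
LOG+=[[0,0,0,-.0084,-.001,.0395],[0,0,0,-.0097,0,0],[0,0,0,-.0105,0,0],[0,0,0,-.002,0,0],[0,0,0,-.002,0,-.0004],[0,0,0,-.0015,0,-.0003]]
```

Run:
```python
from plan import *
p,r=chain(LOG)
for a in((47.3,1.5,12),(48,1.5,9),(49,1.2,6),(49.6,1,3),(50,1,0),(50,0,0)): print(row(*place(*a,d=-.7,lat=1),p,r))
```

```text
[-0.0, 0.0, 0.0, 0.0038, -0.0, 0.0004]
[-0.0, -3.0, 0.0, 0.0039, -0.0, 0.0029]
[-0.0, -6.0, 0.0, 0.0036, -0.0, 0.0056]
[0.0, -9.0, 0.0, 0.0035, -0.0, 0.0084]
[0.0, -12.0, 0.0, 0.0035, -0.0, 0.011]
[0.0, -12.0, 0.0, 0.0033, -0.0, 0.012]
```

steer_hand:
  steps:
    - [[0,0,0,0.0038,0,0.0004,0.4],[0,-1.5,0,0.0039,0,0.0016,0.4],[0,-3,0,0.0039,0,0.0029,0.4],[0,-4.5,0,0.0038,0,0.0042,0.4],[0,-6,0,0.0036,0,0.0056,0.4],[0,-6,0,0.0036,0,0.0056,0.4]]

```text
time_s: 9.93
ee_pos: [0.4319, -0.2619, 0.0354]
ee_rot: [180.0, -6.0, -5.1]
contact_force: [0.7, -1.1, -2.1]
finger_gap: 0.587
grasp_force: 64.2
```

Add to plan.py:
```python
LOG+=[[0,-6,0,.0036,0,.0056]]
```

Run:
```python
from plan import *
p,r=chain(LOG)
for a in((49.6,1,3),(50,1,0),(50,0,0),(50,-1,0)): print(row(*place(*a,d=-.7,lat=1),p,r))
```

```text
[0.0, -3.0, 0.0, 0.0002, -0.0, 0.0028]
[0.0, -6.0, 0.0, 0.0005, -0.0, 0.0054]
[0.0, -6.0, 0.0, 0.0004, -0.0, 0.0064]
[0.0, -6.0, 0.0, 0.0003, -0.0, 0.0074]
```

steer_hand:
  steps:
    - [[0,-1.5,0,0.0001,0,0.0014,0.4],[0,-3,0,0.0002,0,0.0028,0.4],[0,-4.5,0,0.0004,0,0.0041,0.4],[0,-6,0,0.0005,0,0.0054,0.4],[0,-6,0,0.0005,0,0.0054,0.4]]

```text
time_s: 10.55
ee_pos: [0.4334, -0.2621, 0.0301]
ee_rot: [180.0, 0.0, -5.1]
contact_force: [-0.4, 0.2, -1.8]
finger_gap: 0.591
grasp_force: 64.2
```

steer_hand:
  steps:
    - [[0,0,0,0,0,0.0005,0.4],[0,0,0,0,0,0.001,0.4],[0,0,0,0,0,0.001,0.4]]

```text
time_s: 10.92
ee_pos: [0.4332, -0.262, 0.0299]
ee_rot: [180.0, -0.0, -5.2]
contact_force: [-0.1, 2.2, 4.8]
finger_gap: 0.595
grasp_force: 64.9
```

Add to plan.py:
```python
LOG+=[[0,-6,0,.0005,0,.0054],[0,0,0,0,0,.001]]
```

```text
(no output)
```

steer_hand:
  steps:
    - [[0,0,0,0,0,0.0006,0.4],[0,0,0,0,0,0.0006,0.4]]

```text
time_s: 11.18
ee_pos: [0.4332, -0.262, 0.0298]
ee_rot: [180.0, -0.0, -5.2]
contact_force: [-1.2, 3.0, 12.0]
finger_gap: 0.592
grasp_force: 65.7
```

steer_hand:
  steps:
    - [[0,0,0,0,0,0,0.62],[0,0,0,0,0,0,0.7],[0,0,0,0,0,0,0.75],[0,0,0,0,0,0,0.8],[0,0,0,0,0,0,0.8]]

```text
time_s: 11.8
ee_pos: [0.4329, -0.2621, 0.0286]
ee_rot: [180.0, 0.0, -5.2]
contact_force: [0.7, 0.7, -0.5]
finger_gap: 0.802
grasp_force: 0.0
```

steer_hand:
  steps:
    - [[0,0,0,0,0,-0.02,0.8],[0,0,0,0,0,-0.06,0.8],[0,0,0,0,0,-0.10,0.7],[0,0,0,0.04,0,-0.10,0.5],[0,0,0,0.09,0,-0.10,0.3],[0,0,0,0.09,0,-0.10,0.25]]

```text
time_s: 12.55
ee_pos: [0.5254, -0.2705, 0.1286]
ee_rot: [179.9, -0.1, -5.1]
contact_force: [-0.9, -0.1, 0.2]
finger_gap: 0.253
grasp_force: 0.0
```

Add to plan.py:
```python
LOG+=[[0,0,0,0,0,.0006],[0,0,0,.09,0,-.10]]
```

Run:
```python
from plan import *
import cv2
for n,(x,y,w,h) in(("top",(255,215,80,80)),("scene",(235,250,80,80))):
    im=bot.get_image(n); cv2.imwrite(f"pics/{n}f.png",im)
    c=cv2.resize(im[y:y+h,x:x+w],(400,400) ,interpolation=2); c=np.clip((c/255.)**.5*255,0,255).astype(np.uint8)
    for i in range(0,w,10): cv2.putText(c,str(x+i),(i*5,8),0,.3,(0,255,255)); cv2.putText(c,str(y+i),(0,i*5+4),0,.3,(0,255,255)); c[::4,i*5]=(0,200,200); c[i*5,::4]=(0,200,200)
    globals()[n]=c
cv2.imwrite("pics/f.png",np.hstack([top,scene])); print(bot.get_obs()["ee_pos"],chain(LOG)[0])
```

```text
[ 0.52223683 -0.26965566  0.1279568 ] [ 0.52218246 -0.27035318  0.12834761]
```

View pics/f.png

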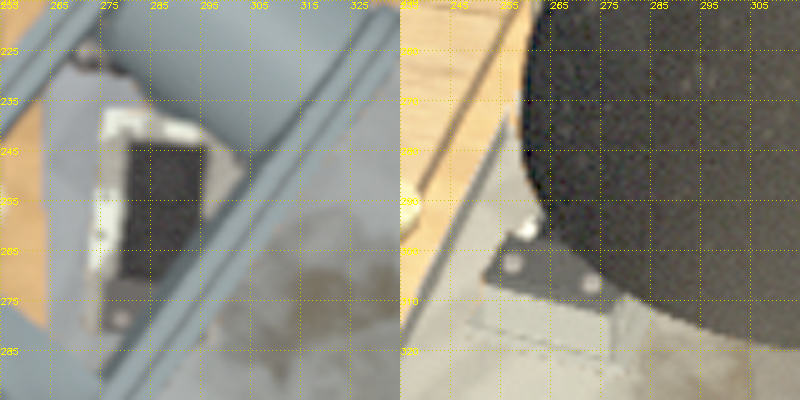

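The top view shows the mould lying in the pocket, with its far edge inside the wall at about (281–294,243). A large dark shape blocks the scene view, so I'll check whether the lamp has moved.

View pics/scenef.png

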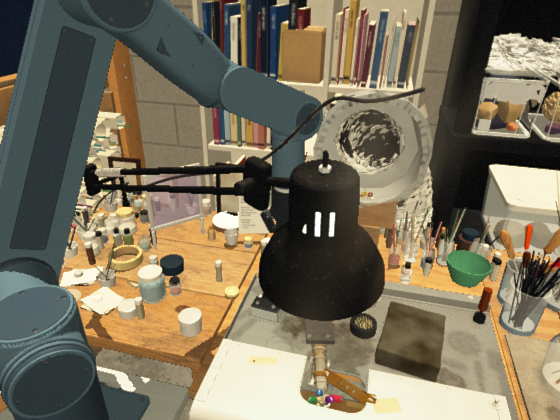

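The full view shows the lamp has been brushed. Its shade moved from about (403,230) to (322,270), toward the robot, and is now clear of the remaining work, which lies farther out. Next is the turn-button.

Add to plan.py:
```python
def post(phi,z,rad=34.):
    a=np.radians(phi); H=R.from_euler("z",HYAW,degrees=True)
    q=H.apply(np.array([-46-rad*np.cos(a),48-rad*np.sin(a),0])/1e3)+[HX,HY,0]; q[2]=z
    return q,down(HYAW-180+phi)
```

Run:
```python
from fit import *
from plan import *
im=cv2.imread("pics/topf.png")
p,r=chain(LOG)
for z in(.128,.06): print(post(-12.2,z)[0],row(*post(-12.2,z),p,r))
```

```text
[ 0.50700449 -0.32543894  0.128     ] [0.0, 0.0, 12.2, -0.0102, 0.0562, 0.0004]
[ 0.50700449 -0.32543894  0.06      ] [0.0, 0.0, 12.2, -0.0101, 0.0562, 0.0684]
```

steer_hand:
  steps:
    - [[0,0,6,-0.005,0.028,0,0.4],[0,0,12.2,-0.01,0.056,0,0.4],[0,0,12.2,-0.01,0.056,0.02,0.4],[0,0,12.2,-0.01,0.056,0.04,0.4],[0,0,12.2,-0.01,0.056,0.058,0.4],[0,0,12.2,-0.01,0.056,0.0684,0.4],[0,0,12.2,-0.01,0.056,0.0684,0.4]]

```text
time_s: 13.52
ee_pos: [0.507, -0.3246, 0.0594]
ee_rot: [-180.0, 0.1, -17.4]
contact_force: [-0.5, 0.5, -0.4]
finger_gap: 0.399
grasp_force: 0.0
```

steer_hand:
  steps:
    - [[0,0,0,0,0,0,0.2],[0,0,0,0,0,0,0.1],[0,0,0,0,0,0,0.05],[0,0,0,0,0,0,0.05],[0,0,0,0,0,0,0.05]]
  grip_n: 20

```text
time_s: 14.15
ee_pos: [0.5081, -0.3254, 0.0609]
ee_rot: [180.0, -0.1, -17.4]
contact_force: [0.7, -0.3, 4.3]
finger_gap: 0.13
grasp_force: 20.7
```

Add to plan.py:
```python
LOG+=[[0,0,12.2,-.01,.056,.0684]]
```

Run:
```python
from plan import *
p,r=chain(LOG)
print(p)
for f in(-4,5,14,23,32,41): print(row(*post(f,.06),p,r))
```

```text
[ 0.50716075 -0.32522953  0.05995541]
[0.0, 0.0, -8.2, -0.0004, -0.0046, -0.0]
[0.0, 0.0, -17.2, -0.0016, -0.0098, -0.0]
[0.0, 0.0, -26.2, -0.0036, -0.0148, -0.0]
[0.0, 0.0, -35.2, -0.0063, -0.0194, -0.0]
[0.0, 0.0, -44.2, -0.0097, -0.0235, -0.0]
[0.0, 0.0, -53.2, -0.0137, -0.027, -0.0]
```

The post is pinched (11 mm gap). I'll start the arc, raised 2 mm to keep the tips off the bar.

steer_hand:
  steps:
    - [[0,0,0,0,0,-0.002,0.05],[0,0,-8.2,-0.0004,-0.0046,-0.002,0.05],[0,0,-17.2,-0.0016,-0.0098,-0.002,0.05],[0,0,-26.2,-0.0036,-0.0148,-0.002,0.05],[0,0,-35.2,-0.0063,-0.0194,-0.002,0.05],[0,0,-44.2,-0.0097,-0.0235,-0.002,0.05],[0,0,-53.2,-0.0137,-0.027,-0.002,0.05],[0,0,-53.2,-0.0137,-0.027,-0.002,0.05]]

```text
time_s: 15.15
ee_pos: [0.5028, -0.2946, 0.0613]
ee_rot: [-179.9, -0.0, 35.8]
contact_force: [6.1, -0.5, -9.8]
finger_gap: 0.124
grasp_force: 19.9
```

Add to plan.py:
```python
LOG+=[[0,0,-53.2,-.0137,-.027,-.002]]
```

Run:
```python
from plan import *
p,r=chain(LOG)
print(p)
for f in(50,59,68,77,86,91,95): print(row(*post(f,.062),p,r))
```

```text
[ 0.50214485 -0.29537099  0.06195494]
[-0.0, 0.0, -9.0, -0.0004, -0.0053, -0.0]
[-0.0, 0.0, -18.0, -0.0017, -0.0105, -0.0]
[-0.0, 0.0, -27.0, -0.0037, -0.0154, -0.0]
[-0.0, 0.0, -36.0, -0.0065, -0.02, -0.0]
[-0.0, 0.0, -45.0, -0.01, -0.024, -0.0]
[-0.0, 0.0, -50.0, -0.0121, -0.026, -0.0]
[-0.0, 0.0, -54.0, -0.014, -0.0275, -0.0]
```

steer_hand:
  steps:
    - [[0,0,-9,-0.0004,-0.0053,0.001,0.05],[0,0,-18,-0.0017,-0.0105,0.001,0.05],[0,0,-27,-0.0037,-0.0154,0.001,0.05],[0,0,-36,-0.0065,-0.02,0.001,0.05],[0,0,-45,-0.01,-0.024,0.001,0.05],[0,0,-50,-0.0121,-0.026,0.001,0.05],[0,0,-50,-0.0121,-0.026,0.001,0.05]]

```text
time_s: 16.02
ee_pos: [0.4783, -0.2814, 0.0612]
ee_rot: [179.9, 0.0, 85.7]
contact_force: [5.9, 0.0, -5.2]
finger_gap: 0.127
grasp_force: 20.3
```

steer_hand:
  steps:
    - [[0,0,-4,-0.0001,-0.0024,0,0.05],[0,0,-4,-0.0001,-0.0024,0,0.05]]

```text
time_s: 16.27
ee_pos: [0.4779, -0.2816, 0.0613]
ee_rot: [179.7, 0.1, 89.6]
contact_force: [12.0, 0.4, -9.5]
finger_gap: 0.128
grasp_force: 20.1
```

It is against the stop (12 N, no further motion). I'll release, rise straight up and look.

steer_hand:
  steps:
    - [[0,0,0,0,0,0,0.2],[0,0,0,0,0,0,0.35],[0,0,0,0,0,0,0.35],[0,0,0,0,0,-0.015,0.35],[0,0,0,0,0,-0.05,0.35],[0,0,0,0,0,-0.1,0.35],[0,0,0,0,0,-0.15,0.35],[0,0,0,0,0,-0.2,0.35],[0,0,0,0,0,-0.25,0.35],[0,0,0,0,0,-0.3,0.35],[0,0,0,0,0,-0.3,0.35]]

```text
time_s: 17.65
ee_pos: [0.4761, -0.282, 0.3674]
ee_rot: [179.6, 0.4, 89.8]
contact_force: [0.1, -0.0, -0.4]
finger_gap: 0.353
grasp_force: 0.0
```

Run:
```python
from plan import *
import cv2
t=bot.get_image("top"); s=bot.get_image("scene")
c=lambda im,x,y,w,h,W,H:np.clip((cv2.resize(im[y:y+h,x:x+w],(W,H),interpolation=2)/255.)**.6*255,0,255).astype(np.uint8)
cv2.imwrite("pics/g.png",np.hstack([np.vstack([c(t,250,215,80,60,400,300),c(t,0,0,560,420,400,300)]),np.vstack([c(s,235,250,80,60,400,300),c(s,0,0,560,420,400,300)])]))
```

```text
(no output)
```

View pics/g.png

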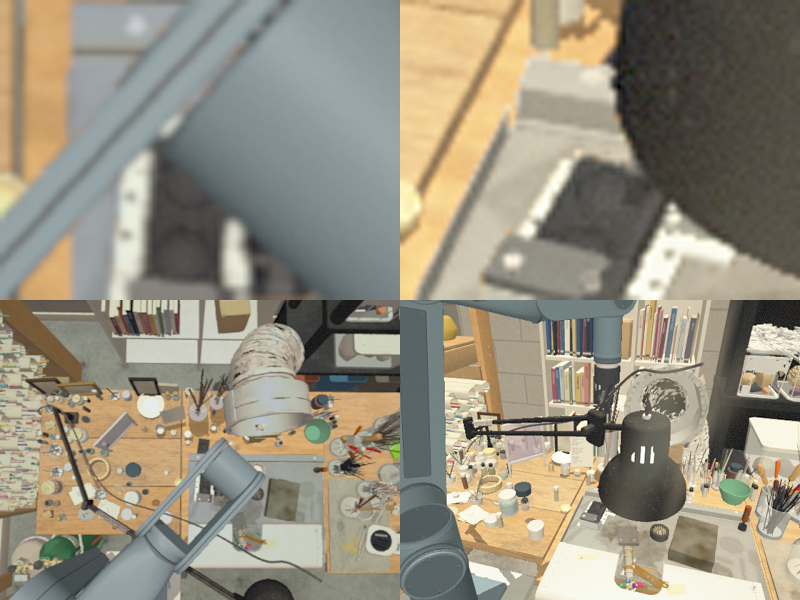

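The near part of the mould lies in place under the lip, but the arm and lamp shade hide the button. I'll withdraw high over the lamp's elbow to the start side, so nothing touches and the view is clear.

steer_hand:
  steps:
    - [[0,0,0,0,0,-0.05,0.35],[0,0,0,0,0,-0.1,0.35],[0,0,0,0.03,0.01,-0.13,0.35],[0,0,0,0.08,0.03,-0.13,0.35],[0,0,0,0.13,0.05,-0.13,0.35],[0,0,0,0.18,0.06,-0.13,0.35],[0,0,0,0.23,0.07,-0.13,0.35],[0,0,0,0.28,0.065,-0.13,0.35],[0,0,0,0.33,0.05,-0.13,0.35],[0,0,0,0.38,0.03,-0.13,0.35],[0,0,0,0.43,0.0,-0.13,0.35],[0,0,0,0.48,-0.04,-0.13,0.35]]

```text
time_s: 19.25
ee_pos: [0.4364, 0.1991, 0.4891]
ee_rot: [-179.7, 0.0, 89.8]
contact_force: [0.9, -0.1, -0.4]
finger_gap: 0.353
grasp_force: 0.0
```

steer_hand:
  steps:
    - [[0,0,0,0.04,-0.03,0,0.35],[0,0,0,0.08,-0.07,0,0.35],[0,0,0,0.12,-0.1,0,0.35],[0,0,0,0.16,-0.12,0,0.35],[0,0,0,0.2,-0.15,0,0.35],[0,0,0,0.22,-0.17,0,0.35],[0,0,0,0.22,-0.17,0,0.35],[0,0,0,0.22,-0.17,0,0.35]]

```text
time_s: 20.25
ee_pos: [0.2685, 0.4178, 0.4904]
ee_rot: [-179.9, 0.1, 89.8]
contact_force: [0.3, 0.6, -0.1]
finger_gap: 0.352
grasp_force: 0.0
```

Run:
```python
from plan import *
import cv2
t=bot.get_image("top"); s=bot.get_image("scene"); cv2.imwrite("pics/toph.png",t)
c=lambda im,x,y,w,h,W,H:np.clip((cv2.resize(im[y:y+h,x:x+w],(W,H),interpolation=2)/255.)**.6*255,0,255).astype(np.uint8)
cv2.imwrite("pics/h.png",np.hstack([np.vstack([c(t,255,222,80,60,400,300),c(t,0,0,560,420,400,300)]),np.vstack([c(s,235,250,80,60,400,300),c(s,0,0,560,420,400,300)])]))
```

```text
(no output)
```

View pics/h.png

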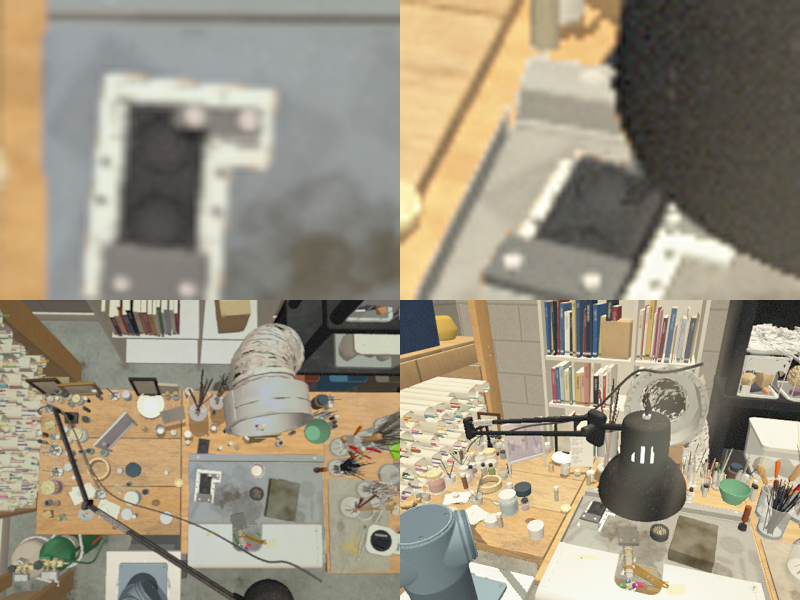

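The final view shows the mould flat in the pocket, hollows up, under the lip. The bar runs from its pivot (248,120) to the post (190,116), square across the mould's corner. The small items stand where they were and the arm is clear.

```bash
python3 -c "
from bench import bot
print(bot.job_done())"
```

```text
the job is handed in; nothing more can be done
None
```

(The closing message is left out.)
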